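Unlock the bench gantry and steady the hanging mould insert over its pocket

ROBOT

A 6-joint arm with a two-finger parallel gripper is mounted at the origin on the work surface. World frame = base frame: x ahead of the robot, y to its left, z up, the work surface at z = 0. Lengths are in m, angles in rad, forces in N, time in s.
With the tool pointing down it reaches from about 0.325 to 0.875 m from the base axis. Payload 4.4 kg.
Tool frame: the origin (TCP) lies at the very end of the fingers, on their centre line; the grasp point (between the pads) lies behind it (grip_depth is the z of the grasp point in the tool frame, in m); z points along the fingers, y is the line along which they close (so a half turn about z gives the same grasp; the last joint's range is limited). The gripper opens to 85 mm and grips with 20 to 120 N. Pads are 22 mm wide; open, the fingers measure 114 mm over their backs; the gripper's body (76 mm by 85 mm) begins 54 mm behind the grasp point. The pads swing forward as they close: fully open they stand 13 mm farther back than shut.
Start: joints at [1.014, 0.207, 1.542, -0, 1.393, -0.15], TCP at [0.227, 0.528, 0.231] pointing down, gripper open.
Joint ranges: [-2.73, 2.73], [-0.86, 2.22], [0.23, 2.46], [-1.11, 4.25], [0.08, 2.63], [-2.82, 2.82]. Speed limits (rad/s): [2.79, 2.79, 3.14, 3.14, 3.14, 3.14].

INTERFACE

Orientations are given as a rotation vector (axis times angle).
In Python, from workcell import * gives the robot as it stands.
- The arm moves only by the tool step_arm, never from a script. Its argument "plan" is a list that holds one entry, the list of rows, each a list of 6 numbers: the shift along the tool's x, y, z in units of 30 cm (1.0 is 30 cm), then the turn, a rotation vector about the tool's x, y, z in units of pi/4 rad (1.0 is pi/4 rad). A call has 1 to 20 rows; each row is the pose to reach, as a shift and turn from the pose commanded when the call began, along the tool's axes at that moment; what a row does not reach only later rows make up. A row lasts 1/10 s, in which the tool goes at most 50 mm and 8.59 degrees, less where a joint would pass 70% of its speed; a pose out of reach is approached as far as the arm can. A call with a number of a shift or a turn outside -1 to 1 is refused whole. A call with a gripper value outside its range is refused whole. "fingers" is the opening, from -1 (shut) to 1 (fully open), set as the call begins (left out, the last holds). The fingers move at their own pace and stop on an object; "force" is the grip in N (left out, the last holds). Time passes only in rows, so rows that repeat a pose let the fingers close. It gives the time, the measured TCP pose, the force, the opening and the grip force at its end, in the units of the state.
- observe(): the state, without advancing time (a new reading comes with each control period).
- read_camera(name): name is "scene" or "top"; returns a dict with "image" (480x640x3 uint8, red, green, blue), "fx", "fy", "cx", "cy" (pixels), "T" (4x4, takes a point from camera to world coordinates). Camera axes: x right, y down, z forward; pixel columns grow to the right and rows downward; lengths in m; the calibration is good to about 2 mm. A picture is of the moment at which its call begins. There is no depth.
- close_job(): hands the job in; it is judged then, once.
The state is a dict: "time_s": time; "joints": joint angles; "joint_velocities": joint speeds; "joint_torque": joint torques, N m; "tcp_pos": TCP position; "orientation": TCP orientation; "force": force on the tool from outside, world axes, zero at the start; "wrist_torque": the same for the moment, N m; "gripper_width": opening from 0.0 (shut) to 1.0 (fully open); "grasp_force": force on a finger pad.
Only numpy, scipy, OpenCV 4.12 (cv2) and the standard library are available. Lean on these libraries where they do the work, as an engineer would, in place of code of your own. Each camera call takes 0.05 s, during which the arm holds its last target. There are 200 camera calls.

TASK

Pull the red locking pin up out of its steel block, which lets the hanging mould insert swing free, and stand the pin in the hole of the blue holder. Then take the trolley by its orange handle, roll it along the rail and use the trolley's motion to calm the swing, until the insert hangs still, centred over the pocket of the aluminium mould base, and let go so that it stays there. Never touch the insert or its hanger, do not let it swing wildly, and leave the other things on the bench alone.

Things in the scene. Friction and masses are not known exactly. Their poses are not given: they have to be found in the camera images.
- gantry: Bench gantry, fixed during the work. Origin on the table under the plane in which the load swings; y along the rail, z up ('gantry frame'). The aluminium rail (30 mm square, 860 mm long, z 235 to 265 mm) lies at gantry x = +50 mm on two green posts at y = +-415 mm.
- pin_block (a point): Centre of the mouth of the dark steel block that holds the locking pin: gantry x = -85, y = -203, z = 75 mm. Block 50 x 50 x 75 mm, part of the gantry; hole 16 mm wide, 40 mm deep.
- trolley (a joint): Travel of the dark steel trolley towards gantry +y, m: starts at 0, end stops at -0.06 and +0.36. About 2.5 N of friction and 2 N per m/s, mass 0.8 kg; it does not roll by itself and stays where it is left. The hanger's pivot lies at gantry x = 0, y = -170 mm + travel, z = 250 mm.
- swing (a joint): Swing angle about gantry x, rad: 0 plumb, positive with the insert towards gantry +y. About -0.28 at the start, locked by the pin. Once free it swings almost undamped (a minute or more to die down). Counterweighted, so slow: angle'' = -(9.81*angle + trolley acceleration)/L, L = 0.65 m nominal (0.48 to 0.81 as the insert's mass varies); period 1.4 to 1.8 s.
- hanger: Yellow flat bar, 10 x 22 x 280 mm, with a red counterweight (60 mm round, 36 mm thick) centred 130 mm above the pivot; it carries the insert. 0.53 kg. Origin on the pivot, z along the bar upwards. Not to be touched.
- insert: Steel mould insert fixed to the hanger: block 46 x 50 x 40 mm centred 160 mm below the pivot, a 30 mm square foot below it. 0.62 kg nominal. From the block's middle a brass stub, 14 mm in diameter, reaches to 105 mm towards gantry -x; the pin stands in its way on its +y side. Body origin on the pivot, not in the block. Not to be touched.
- insert_foot (a point): Centre of the underside of the insert's foot, 194 mm below the pivot along the bar. Hanging plumb it is 56 mm above the table.
- handle (a point): Point at z = 315 mm on the trolley's orange handle, an upright block 24 mm (gantry x) by 30 mm (gantry y) from z = 281 to 336 mm, at gantry x = -25 mm and 165 mm further along +y than the pivot. Free all round; pinch it from above across its 30 mm (fingers on its +y and -y sides).
- pin: Loose red locking pin, upright in the steel block at the start. Shank 14 mm in diameter, 90 mm long; above it a head 26 mm in diameter, 43 mm tall; total 135 mm, 0.12 kg. Origin at the centre of its lower end (35 mm above the table at the start), z towards the head. The stub bears on it about 62 mm above the lower end: raising it by 70 mm frees the load.
- pin_head (a point): Centre of the pin's head, 113.5 mm above the pin's lower end; pinch the head here from above.
- holder: Blue plastic pin holder, fixed block 70 x 70 x 55 mm, origin under its centre on the table. A round hole 29 mm wide and 45 mm deep in the middle (floor at z = 10 mm). The pin standing in it leans a little.
- holder_mouth (a point): Centre of the holder's hole at its top face, z = 55 mm.
- mould_base: Aluminium mould base, fixed plate 130 x 150 x 40 mm with a 57 mm square pocket 20 mm deep; origin under its centre on the table. Its centre lies on the line gantry x = 0, under the path of the pivot.
- pocket (a point): Centre of the pocket at the top face of the mould base, z = 40 mm. The insert's foot has to hang over this point.
- hammer: Hammer lying on the table, loose. Leave alone.
- screwdriver: Screwdriver lying on the table, loose. Leave alone.
- punch: Copper drift 22 mm round, 110 mm long, lying on the table, loose. Leave alone.
There are look-alikes about, which are no part of the job. Leave any brown or turquoise look-alike of the mould_base alone.

How it is judged:
By the outcome, as a careful person would: the job done as asked, in the order asked, and still so for the second after the job is handed in, with the robot touching nothing.
It also fails if it takes over 67 s, if anything falls off the work surface, if the arm or the gripper's body presses on something with over 40 N, if the wrist force passes 120 N, or if a joint passes its speed limit or range.

## Working session

There is one attempt and no reset: what is moved stays moved. The work goes in short steps, Python scripts to look and compute and a tool call to move; the robot and the scene stay as the last step left them, time stands still between calls to the robot, and variables do not carry over. Pictures are saved under pics/ and viewed, at most 13 in all, crops included, and the job is handed in when it is done.

Besides the shell and the picture viewer there is one more tool, called after "Emit:" as name(argument=value, ...) on one line, values as JSON. step_arm: Moves the arm, as the interface text tells. Its arguments: {"type":"object","properties":{"plan":{"type":"array","items":{"type":"array","items":{"type":"array","items":{"type":"number","minimum":-1,"maximum":1}}}},"fingers":{"type":"number"},"force":{"type":"number"}},"required":["plan"]}

```bash
mkdir -p pics; ls; python3 - <<'E'
from workcell import *
import cv2,numpy as np
s=observe();print({k:(np.round(v,4).tolist()) for k,v in s.items()})
try: print(grip_depth)
except Exception as e: print(e)
for n in("scene","top"):
    c=read_camera(n);cv2.imwrite(f"pics/{n}0.png",c["image"][:,:,::-1]);print(n,c["fx"],c["fy"],c["cx"],c["cy"],np.round(c["T"],4).tolist())
E
```

```text
pics
{'time_s': 0.0, 'joints': [1.0145, 0.2075, 1.543, -0.0, 1.3935, -0.1505], 'joint_velocities': [-0.0003, -0.0006, 0.0005, -0.0, 0.0019, -0.0002], 'joint_torque': [0.0012, -38.3029, -29.16, -0.0001, 0.0104, 0.0], 'tcp_pos': [0.2266, 0.5276, 0.2301], 'orientation': [-0.6329, -3.0764, 0.0035], 'force': [0.0429, -0.1335, 0.0192], 'wrist_torque': [0.0149, -0.0151, -0.0174], 'grasp_force': 0.0, 'gripper_width': 0.9994}
-0.0187
scene 534.9143339673384 534.9143339673384 312.1408908177836 242.47921609832133 [[0.9876, -0.1393, 0.0718, 0.3083], [-0.1567, -0.8686, 0.4702, -0.6751], [-0.0031, -0.4756, -0.8797, 1.4129], [0.0, 0.0, 0.0, 1.0]]
top 505.10560642482596 505.10560642482596 322.24044418608156 235.59902569860884 [[-0.0073, -0.9887, 0.15, 0.1635], [-0.9998, 0.0096, 0.015, -0.0333], [-0.0163, -0.1498, -0.9886, 1.7978], [0.0, 0.0, 0.0, 1.0]]
```

View pics/scene0.png

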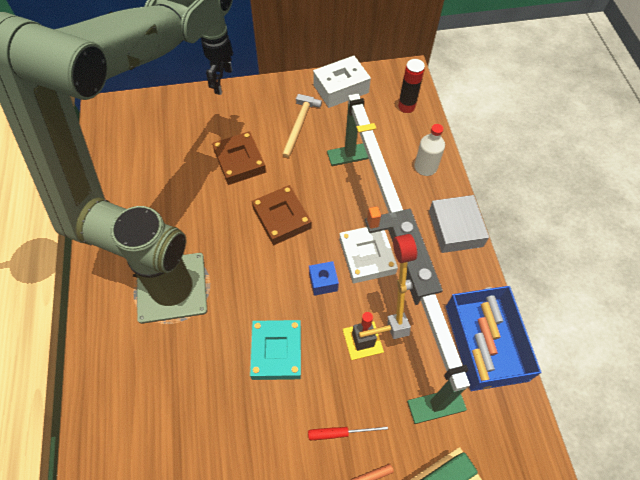

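View pics/top0.png

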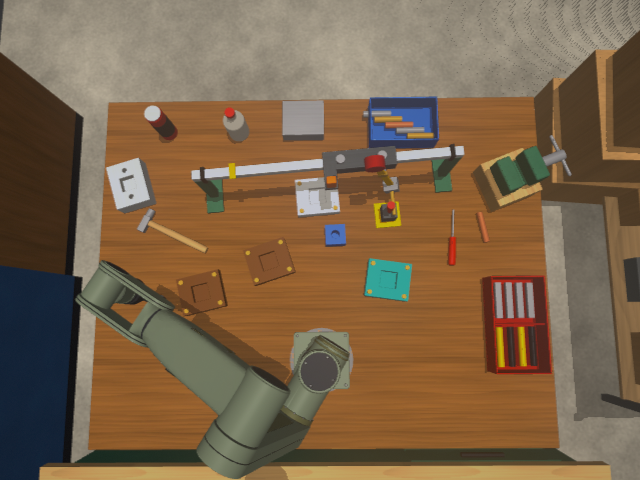

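The scene shows the gantry with the pin (scene 367,318; top 390,206), holder (323,277; 335,235), handle (375,215; 331,181) and aluminium base (368,252; 317,197). I'll enlarge these for accurate pixels.

```bash
python3 - <<'E'
import cv2
a=cv2.imread("pics/top0.png");b=cv2.imread("pics/scene0.png")
cv2.imwrite("pics/t1.png",cv2.resize(a[145:255,290:450],None,fx=5,fy=5,interpolation=cv2.INTER_CUBIC))
cv2.imwrite("pics/s1.png",cv2.resize(b[200:360,300:450],None,fx=3.75,fy=3.75,interpolation=cv2.INTER_CUBIC))
l=a[140:220,180:260];r=a[120:200,400:480]
import numpy as np
cv2.imwrite("pics/t2.png",cv2.resize(np.hstack([l,r]),None,fx=5,fy=5,interpolation=cv2.INTER_CUBIC))
E
```

```text
(no output)
```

View pics/t1.png

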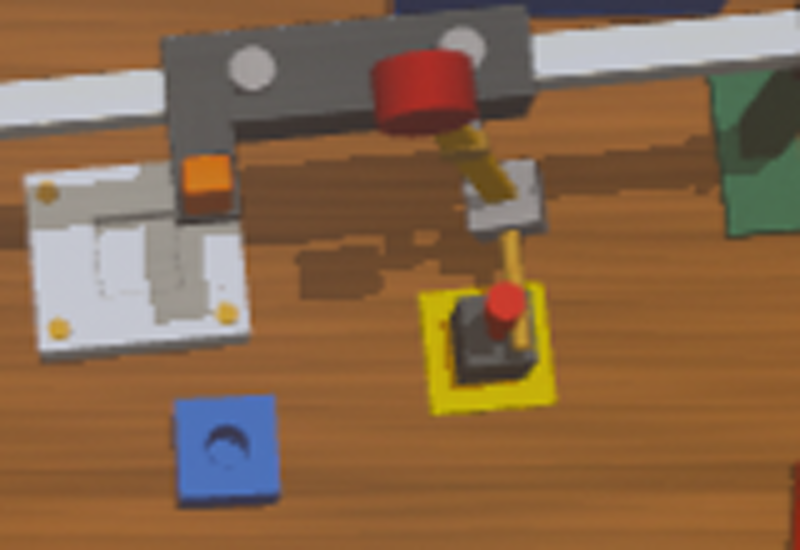

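View pics/s1.png

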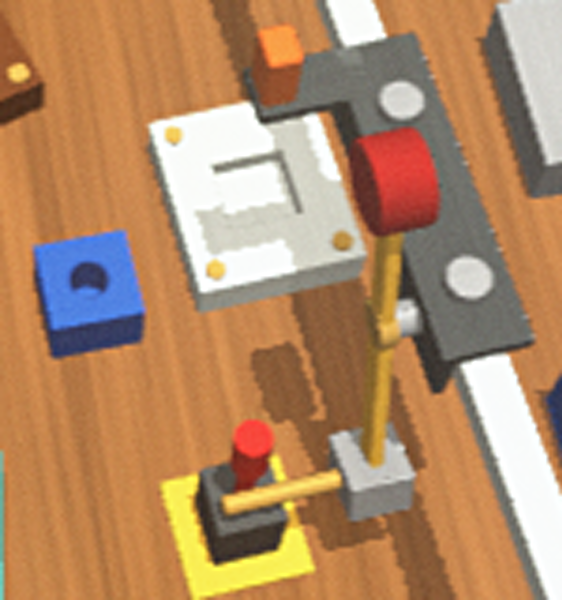

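View pics/t2.png

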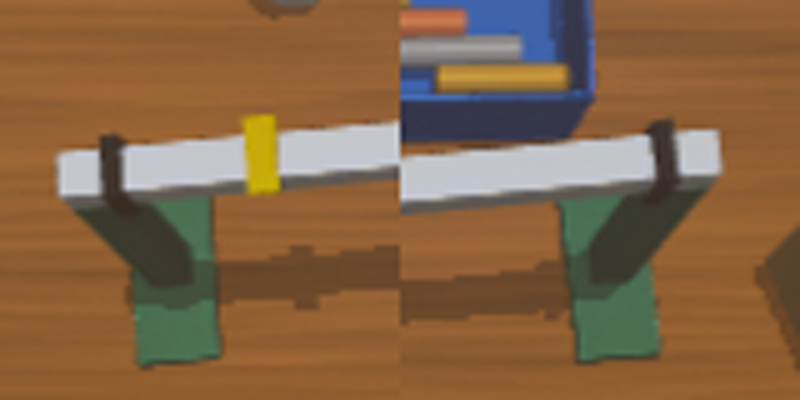

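```bash
cat > h.py <<'E'
from workcell import *
import numpy as np, cv2
from scipy.optimize import least_squares
from scipy.spatial.transform import Rotation as R
CAM={}
def cam(n,fx,cx,cy,T): CAM[n]=(fx,cx,cy,np.array(T))
cam("scene",534.9143,312.1409,242.4792,[[0.9876,-0.1393,0.0718,0.3083],[-0.1567,-0.8686,0.4702,-0.6751],[-0.0031,-0.4756,-0.8797,1.4129],[0,0,0,1]])
cam("top",505.1056,322.2404,235.599,[[-0.0073,-0.9887,0.15,0.1635],[-0.9998,0.0096,0.015,-0.0333],[-0.0163,-0.1498,-0.9886,1.7978],[0,0,0,1]])
def proj(n,p):
    f,cx,cy,T=CAM[n]; q=T[:3,:3].T@(np.asarray(p)-T[:3,3]); return np.array([f*q[0]/q[2]+cx,f*q[1]/q[2]+cy])
def fr(x,y,a,p):
    c,s=np.cos(a),np.sin(a); return np.array([x+c*p[0]-s*p[1],y+s*p[0]+c*p[1],p[2]])
def t1(u,v): return "top",((u+.5)/5-.5+290,(v+.5)/5-.5+145)
def s1(u,v): return "scene",((u+.5)/3.75-.5+300,(v+.5)/3.75-.5+200)
def t2(u,v): return ("top",((u+.5)/5-.5+180,(v+.5)/5-.5+140)) if u<400 else ("top",((u-400+.5)/5-.5+400,(v+.5)/5-.5+120))
E
cat > fit.py <<'E'
from h import *
H=.336;h=.035
G=[(t1(208,174),(-.025,-.005,H)),(s1(279,43),(-.025,-.005,H)),
(t2(57,153),(.065,.43,.265)),(t2(62,197),(.035,.43,.265)),(t2(718,130),(.065,-.43,.265)),(t2(720,176),(.035,-.43,.265)),
(t1(505,297),(-.085,-.201,.17)),(s1(254,440),(-.085,-.201,.17))]
B=[(t1(25,175),(.065,.075,.04)),(t1(40,352),(-.065,.075,.04)),(t1(248,336),(-.065,-.075,.04)),(s1(150,124),(-.065,.075,.04)) ,
(s1(363,252),(.065,-.075,.04)),(s1(197,292),(-.065,-.075,.04)),(t1(96,220),(.0285,.0285,.04)),(t1(100,298),(-.0285,.0285,.04)),
(s1(214,167),(-.0285,.0285,.04)),(s1(282,152),(.0285,.0285,.04)),(s1(302,212),(.0285,-.0285,.04))]
O=[(t1(174,401),(h,h,.055)),(t1(275,396),(h,-h,.055)),(t1(280,495),(-h,-h,.055)),(t1(180,503),(-h,h,.055)),(t1(227,446),(0,0,.055)),
(s1(35,246),(-h,h,.055)),(s1(126,232),(h,h,.055)),(s1(142,306),(h,-h,.055)),(s1(50,321),(-h,-h,.055)),(s1(89,279),(0,0,.055))]
def res(p,L): return np.concatenate([proj(n,fr(*p,q))-np.array(uv) for (n,uv),q in L])
P={}
for k,L,x0 in(("G",G,(.6,0,0)),("B",B,(.55,0,0)),("O",O,(.4,0,0))):
    r=least_squares(res,x0,args=(L,),loss="soft_l1"); P[k]=r.x; print(k,np.round(r.x,4));print(np.round(res(r.x,L).reshape(-1,2),1).tolist())
g=P["G"]; print("pin",fr(*g,(-.085,-.203,.1485)),"handle0",fr(*g,(-.025,-.005,.315)))
c,s=np.cos(g[2]),np.sin(g[2]);d=P["B"][:2]-g[:2]
print("base in gantry",c*d[0]+s*d[1],-s*d[0]+c*d[1],"travel",-s*d[0]+c*d[1]+.17)
E
python3 fit.py
```

```text
G [ 0.5789 -0.0313  0.0808]
[[-0.2, -0.1], [0.1, -0.4], [-0.4, -0.3], [-0.9, 0.1], [-0.1, -0.3], [0.8, -0.3], [1.4, 0.8], [-0.2, 0.4]]
B [0.5751 0.0098 0.0708]
[[0.5, -0.2], [0.1, -0.1], [0.7, -0.2], [-0.3, -0.5], [0.4, 1.0], [0.5, -0.2], [-0.0, -0.3], [0.4, -0.4], [-1.2, -0.9], [-0.6, -0.8], [-0.3, 0.1]]
O [ 0.4335 -0.0517  0.03  ]
[[0.3, -0.4], [0.1, -0.2], [-0.1, -0.2], [-0.2, -1.0], [0.1, 0.1], [-0.6, -0.6], [-0.6, -1.1], [0.3, 1.4], [0.0, 1.7], [-0.4, -0.5]]
pin [ 0.51055916 -0.24049699  0.1485    ] handle0 [ 0.55438509 -0.03830083  0.315     ]
base in gantry -0.00042686795711656357 0.04123095227088048 travel 0.21123095227088048
```

```bash
cat >> h.py <<'E'
G0=np.array([.5789,-.0313,.0808]); YAW=G0[2]
def Rt(yaw): # tool down, tool y along gantry y
    y=np.array([-np.sin(yaw),np.cos(yaw),0]);z=np.array([0,0,-1.]);return np.c_[np.cross(y,z),y,z]
def mv(p,pos=None,rv=None,yaw=YAW):
    s=observe();pos=s["tcp_pos"] if pos is None else pos;rv=s["orientation"] if rv is None else rv
    R0=R.from_rotvec(rv).as_matrix();d=R0.T@(np.array(p)-pos)/.3;w=R.from_matrix(R0.T@Rt(yaw)).as_rotvec()/(np.pi/4)
    return np.round(np.r_[d,w],3).tolist(),"dist mm",round(np.linalg.norm(np.array(p)-pos)*1e3)
E
python3 - <<'E'
from h import *
a=(.38,0,.25)
print(mv((.30,.265,.24)),mv(a)); print(mv((.511,-.238,.215),a,R.from_matrix(Rt(YAW)).as_rotvec()))
print(Rt(YAW))
E
```

```text
([-0.57, -0.708, -0.031, -0.002, -0.001, -0.62], 'dist mm', 273) ([-1.164, -1.415, -0.063, -0.002, -0.001, -0.62], 'dist mm', 550)
([-0.371, -0.826, 0.117, 0.0, -0.0, 0.0], 'dist mm', 274)
[[-0.99673746 -0.08071211  0.        ]
 [-0.08071211  0.99673746  0.        ]
 [-0.          0.         -1.        ]]
```

Emit:
step_arm(plan=[[[-0.57,-0.708,-0.031,0,0,-0.62],[-0.57,-0.708,-0.031,0,0,-0.62],[-0.57,-0.708,-0.031,0,0,-0.62],[-0.57,-0.708,-0.031,0,0,-0.62],[-0.57,-0.708,-0.031,0,0,-0.62],[-0.57,-0.708,-0.031,0,0,-0.62],[-0.57,-0.708,-0.031,0,0,-0.62]]], fingers=1, force=50)

```text
time_s: 0.8
tcp_pos: [0.3007, 0.2629, 0.2403]
orientation: [-0.119, 3.139, -0.002]
force: [-0.1, 0.4, -0.7]
gripper_width: 0.999
grasp_force: 0.0
```

```bash
python3 - <<'E'
from h import *
print(mv((.38,0,.25)))
E
```

```text
([-0.197, -0.894, -0.031, -0.001, 0.0, -0.006], 'dist mm', 275)
```

Emit:
step_arm(plan=[[[-0.197,-0.894,-0.031,0,0,0],[-0.197,-0.894,-0.031,0,0,0],[-0.197,-0.894,-0.031,0,0,0],[-0.197,-0.894,-0.031,0,0,0],[-0.197,-0.894,-0.031,0,0,0],[-0.197,-0.894,-0.031,0,0,0],[-0.197,-0.894,-0.031,0,0,0]]])

```text
time_s: 1.5
tcp_pos: [0.382, 0.0011, 0.2499]
orientation: [-0.12, 3.139, -0.0]
force: [-0.5, 0.7, 0.9]
gripper_width: 0.999
grasp_force: 0.0
```

Emit:
step_arm(plan=[[[-0.371,-0.826,0.117,0,0,0],[-0.371,-0.826,0.117,0,0,0],[-0.371,-0.826,0.117,0,0,0],[-0.371,-0.826,0.117,0,0,0],[-0.371,-0.826,0.117,0,0,0],[-0.371,-0.826,0.117,0,0,0],[-0.371,-0.826,0.117,0,0,0],[-0.371,-0.826,0.117,0,0,0]]])

```text
time_s: 2.3
tcp_pos: [0.5122, -0.233, 0.2138]
orientation: [0.129, -3.137, -0.004]
force: [-0.5, 0.0, 0.9]
gripper_width: 0.999
grasp_force: 0.0
```

```bash
python3 - <<'E'
from h import *
print(observe()["tcp_pos"],mv((.511,-.238,.130)))
c=read_camera("scene")["image"];cv2.imwrite("pics/s2.png",cv2.resize(c[180:360,280:480,::-1],None,fx=3,fy=3,interpolation=cv2.INTER_CUBIC))
E
```

```text
[ 0.51217764 -0.23303199  0.21376519] ([0.005, -0.017, 0.279, 0.003, -0.002, 0.002], 'dist mm', 84)
```

View pics/s2.png

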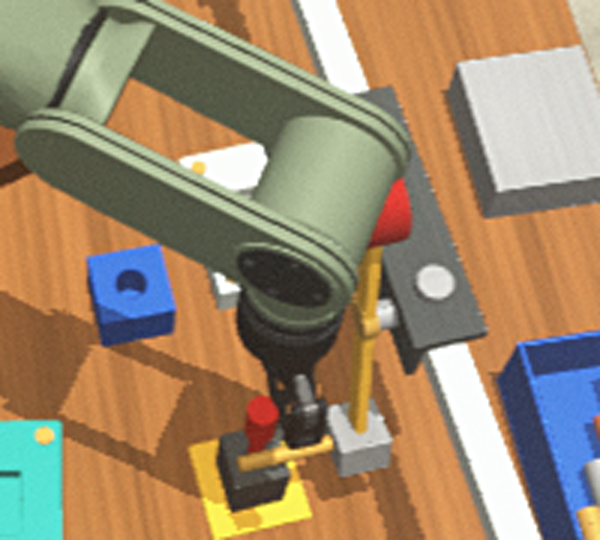

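```bash
python3 - <<'E'
from h import *
T=np.array([.5122,-.2330,.2138])
f=lambda p:np.round((proj("scene",p)-[280,180])*3)
for h in (0,.05,.1,.15,.2,.25,.3): print(h,f(T+[0,0,h]))
for s in(-1,1): print("tip",f(T+.05*s*Rt(YAW)[:,1]+[0,0,.013]))
print("head",f(fr(*G0,(-.085,-.203,.17))),"mouth",f(fr(*G0,(-.085,-.203,.075))))
print("cw", [f(fr(*G0,(x,-.17+.13*np.sin(.28),.25+.13*np.cos(.28)))) for x in(-.018,0,.018)])
E
```

```text
0 [267. 386.]
0.05 [273. 362.]
0.1 [279. 336.]
0.15 [286. 309.]
0.2 [293. 279.]
0.25 [301. 247.]
0.3 [310. 212.]
tip [287. 438.]
tip [251. 323.]
head [262. 414.] mouth [253. 453.]
cw [array([348., 208.]), array([372., 203.]), array([395., 198.])]
```

The picture shows the near finger tip at about (300,435) and the pin head at (262,408), as predicted; the wrist clears the counterweight (390,210). Descending.

Emit:
step_arm(plan=[[[0.004,-0.014,0.14,0,0,0],[0.004,-0.014,0.25,0,0,0],[0.004,-0.014,0.279,0,0,0],[0.004,-0.014,0.279,0,0,0]]])

```text
time_s: 2.75
tcp_pos: [0.5099, -0.2369, 0.1299]
orientation: [0.13, -3.136, -0.004]
force: [-0.2, -0.4, 1.1]
gripper_width: 1.005
grasp_force: 0.0
```

Emit:
step_arm(plan=[[[0,0,0,0,0,0],[0,0,0,0,0,0],[0,0,0,0,0,0],[0,0,0,0,0,0],[0,0,0,0,0,0],[0,0,0,0,0,0]]], fingers=-1, force=50)

```text
time_s: 3.35
tcp_pos: [0.5119, -0.24, 0.1324]
orientation: [-0.127, 3.137, -0.003]
force: [-0.3, -0.3, 6.0]
gripper_width: 0.292
grasp_force: 49.3
```

Emit:
step_arm(plan=[[[0,0,-0.1,0,0,0],[0,0,-0.25,0,0,0],[0,0,-0.4,0,0,0],[0,0,-0.433,0,0,0],[0.05,0.1,-0.433,0,0,0],[0.1,0.25,-0.433,0,0,0],[0.15,0.4,-0.433,0,0,0],[0.2,0.55,-0.433,0,0,0],[0.217,0.643,-0.433,0,0,0],[0.217,0.643,-0.433,0,0,0],[0.217,0.643,-0.433,0,0,0]]])

```text
time_s: 4.45
tcp_pos: [0.4299, -0.0517, 0.2599]
orientation: [0.13, -3.137, -0.0]
force: [-0.3, -0.8, -1.2]
gripper_width: 0.293
grasp_force: 49.9
```

```bash
python3 - <<'E'
from h import *
print(observe()["tcp_pos"],mv((.4305,-.0519,.115)))
c=read_camera("scene")["image"];cv2.imwrite("pics/s3.png",cv2.resize(c[150:350,270:470,::-1],None,fx=3,fy=3,interpolation=cv2.INTER_CUBIC))
E
```

```text
[ 0.42993758 -0.05166658  0.25994273] ([-0.002, -0.001, 0.483, 0.0, -0.002, 0.002], 'dist mm', 145)
```

View pics/s3.png

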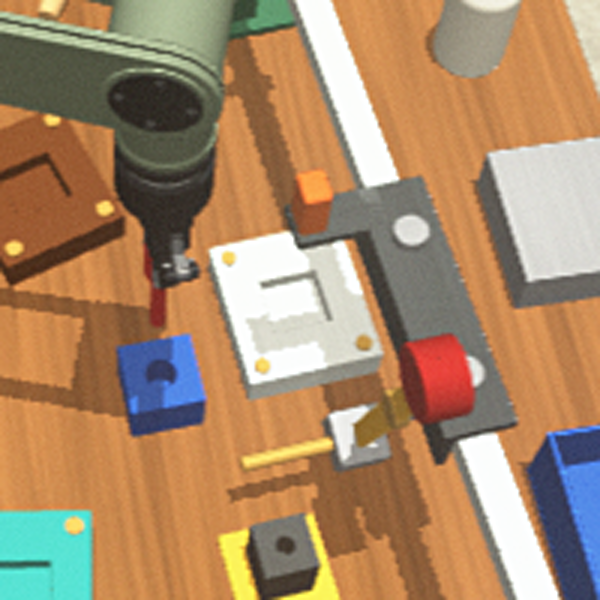

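```bash
python3 - <<'E'
from h import *
f=lambda p:np.round((proj("scene",p)-[270,150])*3)
print(f((.43,-.0517,.1625)),f((.4335,-.0517,.055)),mv((.431,-.0519,.109)))
E
```

```text
[157. 319.] [159. 371.] ([-0.003, 0.001, 0.504, 0.0, -0.001, 0.001], 'dist mm', 151)
```

The pin hangs straight in the grip with its lower end at (157,322) over the hole at (162,372), and the insert has swung free. Lowering it.

Emit:
step_arm(plan=[[[-0.007,0,0.12,0,0,0],[-0.007,0,0.25,0,0,0],[-0.007,0,0.35,0,0,0],[-0.007,0,0.43,0,0,0],[-0.007,0,0.48,0,0,0],[-0.007,0,0.504,0,0,0],[-0.007,0,0.504,0,0,0],[-0.007,0,0.504,0,0,0]]])

```text
time_s: 5.3
tcp_pos: [0.4334, -0.0527, 0.1103]
orientation: [-0.126, 3.138, -0.001]
force: [0.1, 1.0, -1.6]
gripper_width: 0.291
grasp_force: 49.9
```

Emit:
step_arm(plan=[[[0,0,0,0,0,0],[0,0,0,0,0,0],[0,0,0,0,0,0],[0,0,0,0,0,0],[0,0,0,0,0,0],[0,0,-0.1,0,0,0],[0,0,-0.25,0,0,0],[0,0,-0.4,0,0,0],[0,0,-0.55,0,0,0],[0,0,-0.7,0,0,0],[0,0,-0.85,0,0,0],[0,0,-0.9,0,0,0],[0,0,-0.9,0,0,0]]], fingers=1)

```text
time_s: 6.6
tcp_pos: [0.4341, -0.0524, 0.3834]
orientation: [-0.127, 3.132, -0.004]
force: [-0.1, 0.4, -0.4]
gripper_width: 1.0
grasp_force: 0.0
```

```bash
python3 - <<'E'
from h import *
h=fr(*G0,(-.025,-.005,.38));print(h,observe()["tcp_pos"],mv(h),mv([h[0],h[1],.297],h,R.from_matrix(Rt(YAW)).as_rotvec()))
c=read_camera("scene")["image"];cv2.imwrite("pics/s4.png",cv2.resize(c[150:350,270:470,::-1],None,fx=3,fy=3,interpolation=cv2.INTER_CUBIC))
E
```

```text
[ 0.55438512 -0.03830149  0.38      ] [ 0.43405665 -0.05237835  0.3833978 ] ([-0.403, 0.014, 0.014, -0.004, 0.009, 0.001], 'dist mm', 121) ([-0.0, -0.0, 0.277, 0.0, -0.0, 0.0], 'dist mm', 83)
```

View pics/s4.png

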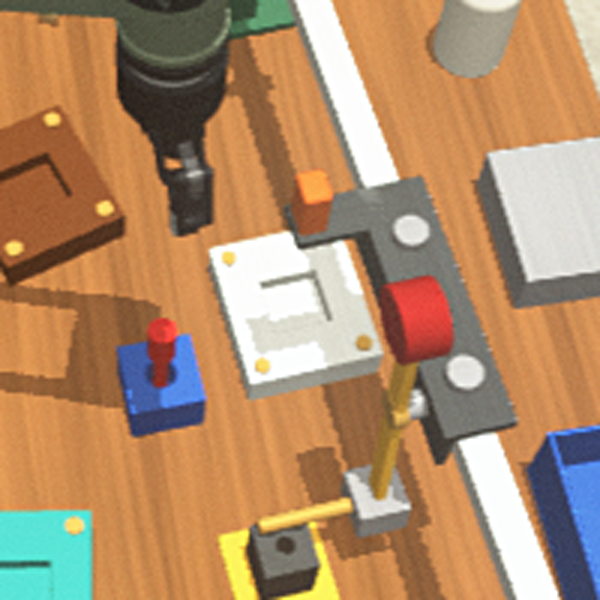

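The pin stands nearly upright in the holder (162,355); the insert is swinging at about -0.2 rad. On to the handle (313,200).

Emit:
step_arm(plan=[[[-0.1,0.004,0.014,0,0,0],[-0.25,0.01,0.014,0,0,0],[-0.38,0.014,0.014,0,0,0],[-0.403,0.014,0.014,0,0,0],[-0.403,0.014,0.014,0,0,0],[-0.403,0.014,0.12,0,0,0],[-0.403,0.014,0.22,0,0,0],[-0.403,0.014,0.27,0,0,0],[-0.403,0.014,0.29,0,0,0],[-0.403,0.014,0.29,0,0,0]]])

```text
time_s: 7.65
tcp_pos: [0.5519, -0.038, 0.2924]
orientation: [0.127, -3.138, -0.0]
force: [0.8, -0.6, 0.7]
gripper_width: 1.002
grasp_force: 0.0
```

Emit:
step_arm(plan=[[[0,0,0,0,0,0],[0,0,0,0,0,0],[0,0,0,0,0,0],[0,0,0,0,0,0],[0,0,0,0,0,0],[0,0,0,0,0,0]]], fingers=-1, force=80)

```text
time_s: 8.25
tcp_pos: [0.5534, -0.0384, 0.2941]
orientation: [-0.127, 3.137, -0.002]
force: [-2.2, -1.2, 4.9]
gripper_width: 0.342
grasp_force: 82.1
```

```bash
cat >> h.py <<'E'
def red(c,near):
    im=c["image"].astype(int);m=((im[...,0]>110)&(im[...,1]<70)&(im[...,2]<70)).astype(np.uint8)
    n,l,s,ce=cv2.connectedComponentsWithStats(m)
    k=[i for i in range(1,n) if s[i,4]>60 and np.hypot(*(ce[i]-near))<60]
    return ce[max(k,key=lambda i:s[i,4])] if k else None
def cwp(q,th): return proj("scene",fr(*G0,(0,-.17+q-.13*np.sin(th),.25+.13*np.cos(th))))
def travel(): # from TCP while gripping
    p=observe()["tcp_pos"][:2]-G0[:2]; return -np.sin(YAW)*p[0]+np.cos(YAW)*p[1]+.005
def watch(n,q):
    t=[];th=[];rs=[]
    for i in range(n):
        t.append(observe()["time_s"]);c=read_camera("scene");uv=red(c,cwp(q,0))
        if uv is None: t.pop();continue
        r=least_squares(lambda x:cwp(q,x[0])+np.array([x[1],0])-uv,[0,0]);th.append(r.x[0]);rs.append(r.x[1])
    return np.array(t),np.array(th),np.array(rs)
E
python3 - <<'E'
from h import *
from scipy.optimize import curve_fit
q=travel();print("q",q,observe()["tcp_pos"],observe()["time_s"])
t,th,rs=watch(44,q);np.save("w1.npy",[t,th]);print(len(t),np.round(th,3).tolist(),"perp",rs.mean(),rs.std())
f=lambda t,A,B,w,c:A*np.cos(w*(t-t[-1]))+B*np.sin(w*(t-t[-1]))+c
p,_=curve_fit(f,t,th,[.1,.1,3.9,0]);print(p,"L",9.81/p[2]**2,"amp",np.hypot(*p[:2]),"rms",(f(t,*p)-th).std(),"tlast",t[-1],observe()["time_s"],travel())
E
```

```text
q -5.3355667913729254e-06 [ 0.55335444 -0.0383903   0.29410112] 8.25
44 [-0.022, -0.073, -0.118, -0.159, -0.199, -0.23, -0.256, -0.267, -0.271, -0.275, -0.256, -0.238, -0.213, -0.179, -0.134, -0.089, -0.047, 0.006, 0.052, 0.098, 0.141, 0.181, 0.215, 0.236, 0.255, 0.261, 0.261, 0.256, 0.237, 0.213, 0.182, 0.14, 0.094, 0.05, 0.004, -0.044, -0.09, -0.133, -0.174, -0.209, -0.234, -0.255, -0.264, -0.262] perp 2.611856874863301 0.10305085030348773
[-2.67444598e-01  9.23191070e-03  3.63123001e+00 -3.40439587e-03] L 0.7439803925232299 amp 0.26760388814283353 rms 0.0028117918915787398 tlast 10.4 10.45 9.256395841579154e-07
```

```bash
cat >> h.py <<'E'
def qcmd(inc,t,d,q0,dt=.1): # piecewise-linear, delayed
    k=np.arange(len(inc)+1)*dt; return np.interp(t-d,k,q0+np.r_[0,np.cumsum(inc)])
def sim(inc,th0,om0,q0,L,d,tail=0.):
    h=.005;t=np.arange(0,len(inc)*.1+d+tail+h/2,h);q=qcmd(inc,t,d,q0);w2=9.81/L
    y,v=q0+L*th0,L*om0;TH=[th0]
    for i in range(len(t)-1):
        v+=-h*w2*(y-(q[i]+q[i+1])/2);y+=h*v;TH.append((y-q[i+1])/L)
    return y,v,t,q,np.array(TH)
def plan(th0,om0,q0,qT,L,N,d=.05,hold=2,wt=0):
    n=N-hold
    f=lambda inc:np.array(sim(np.r_[inc,np.zeros(hold)],th0,om0,q0,L,d)[:2])
    b=f(np.zeros(n));A=np.array([f(np.eye(n)[i])-b for i in range(n)]).T
    C=np.vstack([A,np.ones(n)]);e=np.r_[np.array([qT,0])-b,qT-q0]
    D=np.zeros((n+1,n));D[:n]+=np.eye(n);D[1:]-=np.eye(n)
    K=np.block([[D.T@D+wt*np.eye(n),C.T],[C,np.zeros((3,3))]]);x=np.linalg.solve(K,np.r_[np.zeros(n),e])[:n]
    return np.r_[x,np.zeros(hold)]
E
cat > w.json <<'E'
E
python3 - <<'E'
from h import *
L=.744;w=3.6312;A,B=-.26744,.00923;s=.05
th=A*np.cos(w*s)+B*np.sin(w*s);om=w*(-A*np.sin(w*s)+B*np.cos(w*s));print(th,om)
for N in(12,14,16,18,20):
    x=plan(th,om,0,.211,L,N);y,v,t,q,TH=sim(x,th,om,0,L,.05)
    print(N,"vmax",abs(x).max()*10,"q",q.min(),q.max(),"th",TH.min(),TH.max(),np.round(np.cumsum(x)/.3,3).tolist(),y,v)
    for d in(.0,.1):
        y,v,*_=sim(x,th,om,0,L,d);print("   d",d,"resid amp",np.hypot((y-.211)/L,v/L/w))
E
```

```text
-0.2613775376675563 0.20831600699027894
12 vmax 0.519017685910071 q -0.013641449288504106 0.21099999999999997 th -0.2613775376675563 0.1725235946352252 [-0.011, -0.03, -0.045, -0.039, 0.007, 0.102, 0.244, 0.417, 0.587, 0.703, 0.703, 0.703] 0.21100000000000016 -2.919135657324057e-16
   d 0.0 resid amp 0.04863256364738311
   d 0.1 resid amp 0.0485531908304429
14 vmax 0.42563103039391265 q -0.02723763698110836 0.21099999999999997 th -0.2613775376675563 0.1421194902714112 [-0.039, -0.078, -0.091, -0.06, 0.017, 0.132, 0.271, 0.413, 0.538, 0.631, 0.685, 0.703, 0.703, 0.703] 0.21100000000000005 -7.345835308938799e-16
   d 0.0 resid amp 0.04839663947421884
   d 0.1 resid amp 0.04839462299526
16 vmax 0.42003057853281234 q -0.022152704888670906 0.2177639947649377 th -0.2613775376675563 0.1476466612428532 [-0.032, -0.065, -0.074, -0.044, 0.027, 0.136, 0.27, 0.41, 0.538, 0.639, 0.702, 0.726, 0.72, 0.703, 0.703, 0.703] 0.21099999999999994 -1.3111806077100772e-15
   d 0.0 resid amp 0.048542555063565855
   d 0.1 resid amp 0.048621471455173614
18 vmax 0.38760310416567567 q -0.00971268257542723 0.23398825993740463 th -0.2613775376675563 0.1572667584234848 [-0.018, -0.032, -0.028, 0.006, 0.073, 0.17, 0.29, 0.419, 0.544, 0.65, 0.728, 0.771, 0.78, 0.762, 0.73, 0.703, 0.703, 0.703] 0.21100000000000002 -6.3413799222551e-16
   d 0.0 resid amp 0.04881198805006522
   d 0.1 resid amp 0.048832523889324915
20 vmax 0.35419018601833213 q -0.0011352968117518017 0.2506387776365456 th -0.2613775376675563 0.16565009897975078 [-0.004, 0.001, 0.022, 0.068, 0.138, 0.232, 0.342, 0.46, 0.576, 0.678, 0.759, 0.812, 0.835, 0.831, 0.805, 0.767, 0.729, 0.703, 0.703, 0.703] 0.21099999999999958 7.845220796887937e-16
   d 0.0 resid amp 0.04873045349063035
   d 0.1 resid amp 0.04865657822281071
```

Emit:
step_arm(plan=[[[0,-0.004,0,0,0,0],[0,0.001,0,0,0,0],[0,0.022,0,0,0,0],[0,0.068,0,0,0,0],[0,0.138,0,0,0,0],[0,0.232,0,0,0,0],[0,0.342,0,0,0,0],[0,0.46,0,0,0,0],[0,0.576,0,0,0,0],[0,0.678,0,0,0,0],[0,0.759,0,0,0,0],[0,0.812,0,0,0,0],[0,0.835,0,0,0,0],[0,0.831,0,0,0,0],[0,0.805,0,0,0,0],[0,0.767,0,0,0,0],[0,0.729,0,0,0,0],[0,0.703,0,0,0,0],[0,0.703,0,0,0,0],[0,0.703,0,0,0,0]]])

```text
time_s: 12.45
tcp_pos: [0.5361, 0.1715, 0.2941]
orientation: [-0.127, 3.138, -0.002]
force: [-1.1, -1.9, 6.9]
gripper_width: 0.339
grasp_force: 82.3
```

```bash
cat > m.py <<'E'
import sys
from h import *
q=travel();t0=observe()["time_s"];print("q",q,observe()["tcp_pos"],t0)
t,th,rs=watch(int(sys.argv[1]),q);tn=observe()["time_s"];w=3.6312
M=np.c_[np.cos(w*(t-tn)),np.sin(w*(t-tn)),np.ones(len(t))];p,*_=np.linalg.lstsq(M,th,rcond=None)
print(len(t),np.round(th,3).tolist(),"perp",rs.mean());print("now",tn,"th",p[0],"om",w*p[1],"bias",p[2],"amp",np.hypot(p[0],p[1]),"rms",(M@p-th).std(),"q",travel())
E
python3 m.py 32; python3 - <<'E'
from h import *
c=read_camera("scene")["image"];cv2.imwrite("pics/s5.png",cv2.resize(c[100:300,270:470,::-1],None,fx=3,fy=3,interpolation=cv2.INTER_CUBIC))
E
```

```text
q 0.2105908293128335 [0.5360717  0.1714957  0.29405804] 12.45
32 [-0.065, -0.068, -0.073, -0.076, -0.073, -0.074, -0.072, -0.066, -0.061, -0.056, -0.049, -0.039, -0.034, -0.025, -0.016, -0.008, 0.004, 0.007, 0.011, 0.017, 0.018, 0.019, 0.018, 0.016, 0.011, 0.006, -0.0, -0.01, -0.017, -0.026, -0.034, -0.039] perp 2.5263472881546583
now 14.05 th -0.019858884892907668 om -0.1539743621798891 bias -0.028800053933750687 amp 0.04682310823076322 rms 0.0014459507343983272 q 0.21078690758615123
```

View pics/s5.png

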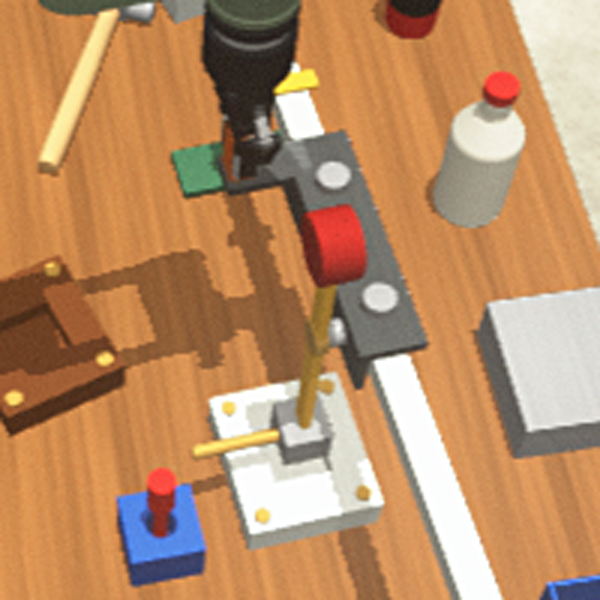

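```bash
python3 - <<'E'
from h import *
L=.744;w=3.6312;A,B=-.26744,.00923;s=.05
th=A*np.cos(w*s)+B*np.sin(w*s);om=w*(-A*np.sin(w*s)+B*np.cos(w*s))
c=np.array([-.004,.001,.022,.068,.138,.232,.342,.46,.576,.678,.759,.812,.835,.831,.805,.767,.729,.703,.703,.703])*.3
inc=np.diff(np.r_[0,c])
rot=lambda th,om,s:(th*np.cos(w*s)+om/w*np.sin(w*s),-th*w*np.sin(w*s)+om*np.cos(w*s))
m=(-.01986,-.15397);print("meas @12.45",rot(*m,-1.6))
for d in(0,.02,.05,.08,.1):
    y,v,*_=sim(inc,th,om,0,L,d);print(d,rot((y-.211)/L,v/L,-d))
th,om=rot(*m,observe()["time_s"]-14.05);print("now",observe()["time_s"],th,om)
for d in(0.,.1):
  for N in(14,16,20):
    x=plan(th,om,.211,.211,L,N,d=d);y,v,t,q,TH=sim(x,th,om,.211,L,d)
    print(d,N,"th",abs(TH).max(),np.round(np.cumsum(x)/.3,3).tolist())
E
```

```text
meas @12.45 (np.float64(-0.0370036890235204), np.float64(-0.1041763926671373))
0 (np.float64(-0.04675412585781785), np.float64(-0.049665107752254446))
0.02 (np.float64(-0.02774330605832823), np.float64(-0.03351740440160997))
0.05 (np.float64(1.942877474706294e-05), np.float64(-4.2913284336342405e-06))
0.08 (np.float64(0.026585417862884174), np.float64(0.04426564713790419))
0.1 (np.float64(0.04347537195934369), np.float64(0.07948406381380622))
now 14.1 -0.027189839398056193 -0.13841772951150128
0.0 14 th 0.04257269226820776 [-0.001, -0.008, -0.02, -0.036, -0.053, -0.067, -0.074, -0.071, -0.058, -0.038, -0.016, 0.0, 0.0, 0.0]
0.0 16 th 0.03845654602918348 [-0.007, -0.019, -0.033, -0.048, -0.06, -0.068, -0.071, -0.068, -0.059, -0.047, -0.032, -0.018, -0.006, 0.0, 0.0, 0.0]
0.0 20 th 0.038024241140962305 [-0.008, -0.02, -0.035, -0.049, -0.06, -0.068, -0.069, -0.066, -0.058, -0.046, -0.033, -0.02, -0.009, -0.001, 0.003, 0.004, 0.002, -0.0, -0.0, -0.0]
0.1 14 th 0.04168955249240103 [-0.01, -0.025, -0.042, -0.058, -0.068, -0.071, -0.067, -0.056, -0.041, -0.024, -0.009, 0.0, 0.0, 0.0]
0.1 16 th 0.04101898277830908 [-0.011, -0.029, -0.047, -0.061, -0.07, -0.071, -0.066, -0.055, -0.041, -0.027, -0.014, -0.006, -0.001, -0.0, -0.0, -0.0]
0.1 20 th 0.04234391978227467 [-0.008, -0.021, -0.035, -0.047, -0.055, -0.058, -0.055, -0.047, -0.035, -0.021, -0.007, 0.005, 0.013, 0.016, 0.015, 0.011, 0.005, 0.0, 0.0, 0.0]
```

Emit:
step_arm(plan=[[[0,-0.007,0,0,0,0],[0,-0.019,0,0,0,0],[0,-0.033,0,0,0,0],[0,-0.048,0,0,0,0],[0,-0.06,0,0,0,0],[0,-0.068,0,0,0,0],[0,-0.071,0,0,0,0],[0,-0.068,0,0,0,0],[0,-0.059,0,0,0,0],[0,-0.047,0,0,0,0],[0,-0.032,0,0,0,0],[0,-0.018,0,0,0,0],[0,-0.006,0,0,0,0],[0,0,0,0,0,0],[0,0,0,0,0,0],[0,0,0,0,0,0]]])

```text
time_s: 15.7
tcp_pos: [0.536, 0.1723, 0.2941]
orientation: [-0.128, 3.137, -0.0]
force: [-1.8, -0.5, 5.1]
gripper_width: 0.343
grasp_force: 82.3
```

```bash
python3 m.py 28; python3 - <<'E'
from h import *
c=read_camera("scene")["image"];cv2.imwrite("pics/s6.png",cv2.resize(c[215:285,335:405,::-1],None,fx=8,fy=8,interpolation=cv2.INTER_CUBIC))
E
```

```text
q 0.21137823703230643 [0.53604245 0.17228331 0.29410856] 15.7
28 [-0.031, -0.031, -0.032, -0.029, -0.028, -0.025, -0.027, -0.026, -0.028, -0.025, -0.024, -0.023, -0.023, -0.021, -0.023, -0.02, -0.021, -0.021, -0.023, -0.024, -0.026, -0.026, -0.025, -0.028, -0.028, -0.029, -0.029, -0.03] perp 2.5325423582935866
now 17.1 th -0.00405946308611602 om -0.011814601175377476 bias -0.027037623536828048 amp 0.005202440237120824 rms 0.0011315468001532488 q 0.21137491021365554
```

View pics/s6.png

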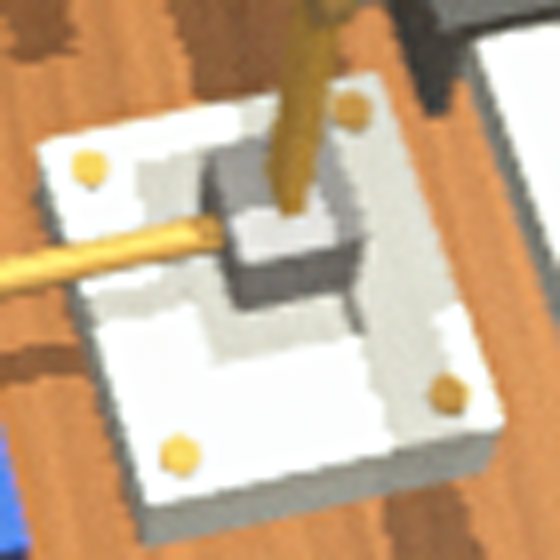

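```bash
python3 - <<'E'
from h import *
s=lambda u,v:np.array(((u+.5)/8-.5+335,(v+.5)/8-.5+215))
def fit(L,x0):
    F=lambda p:np.concatenate([proj("scene",fr(*p,q))-uv for uv,q in L])
    r=least_squares(F,x0,loss="soft_l1");p=r.x;d=p[:2]-G0[:2];c,sn=np.cos(YAW),np.sin(YAW)
    print(np.round(p,4),"gantry xy mm",1e3*(c*d[0]+sn*d[1]),1e3*(-sn*d[0]+c*d[1]),np.round(F(p).reshape(-1,2),1).tolist())
fit([(s(40,148),(-.065,.075,.04)),(s(380,75),(.065,.075,.04)),(s(500,425),(.065,-.075,.04)),(s(145,500),(-.065,-.075,.04))],(.575,.01,.08))
fit([(s(207,156),(-.023,.025,.11)),(s(235,265),(-.023,-.025,.11)),(s(358,237),(.023,-.025,.11)),(s(243,306),(-.023,-.025,.07)),(s(355,282),(.023,-.025,.07))],(.575,.01,.08))
c=read_camera("top")["image"];cv2.imwrite("pics/t6.png",cv2.resize(c[150:230,270:370,::-1],None,fx=7,fy=7,interpolation=cv2.INTER_CUBIC))
E
```

```text
[0.5756 0.0091 0.0716] gantry xy mm 0.009955484942601994 40.50338402856716 [[-0.0, -0.7], [-0.2, -0.2], [-0.0, 0.3], [0.2, 0.5]]
[0.5757 0.0098 0.0891] gantry xy mm 0.17019708755727347 41.258624323196635 [[-1.0, -1.9], [0.7, -0.2], [1.3, -0.3], [-1.5, 1.3], [0.1, 0.7]]
```

View pics/t6.png

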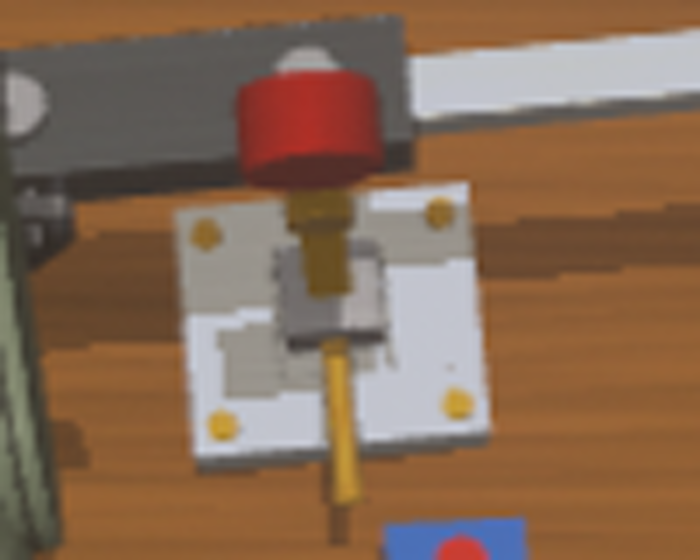

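```bash
python3 - <<'E'
from h import *
s=lambda u,v:np.array(((u+.5)/7-.5+270,(v+.5)/7-.5+150))
def fit(L,x0):
    F=lambda p:np.concatenate([proj("top",fr(*p,q))-uv for uv,q in L])
    r=least_squares(F,x0,loss="soft_l1");p=r.x;d=p[:2]-G0[:2];c,sn=np.cos(YAW),np.sin(YAW)
    print(np.round(p,4),"gantry xy mm",1e3*(c*d[0]+sn*d[1]),1e3*(-sn*d[0]+c*d[1]),np.round(F(p).reshape(-1,2),1).tolist())
fit([(s(175,210),(.065,.075,.04)),(s(468,183),(.065,-.075,.04)),(s(490,433),(-.065,-.075,.04)),(s(195,458),(-.065,.075,.04))],(.575,.01,.08))
fit([(s(275,248),(.023,.025,.11)),(s(378,240),(.023,-.025,.11)),(s(385,337),(-.023,-.025,.11)),(s(286,344),(-.023,.025,.11))],(.575,.01,.08))
fit([(s(335,345),(-.023,0,.097)),(s(347,498),(-.105,0,.09))],(.575,.01,.08))
print(observe()["time_s"])
E
```

```text
[0.5754 0.0111 0.078 ] gantry xy mm -0.06120107353912215 42.51514041408917 [[0.1, -0.1], [-0.1, 0.2], [0.0, -0.1], [0.0, 0.0]]
[0.5731 0.0097 0.0754] gantry xy mm -2.441232781881498 41.31871941707333 [[0.2, 0.4], [-0.0, 0.3], [0.1, -0.5], [-0.3, -0.3]]
[0.5759 0.0099 0.0683] gantry xy mm 0.3042564202893881 41.331522549114595 [[-0.1, -0.9], [0.1, 0.9]]
17.2
```

Both views agree: the insert is at gantry y ≈ 41.3 mm, the pocket at ≈ 41.5 mm, and the swing is about 0.005 rad. Releasing and rising straight up.

Emit:
step_arm(plan=[[[0,0,0,0,0,0],[0,0,0,0,0,0],[0,0,0,0,0,0],[0,0,0,0,0,0],[0,0,0,0,0,0],[0,0,0,0,0,0],[0,0,-0.08,0,0,0],[0,0,-0.18,0,0,0],[0,0,-0.3,0,0,0],[0,0,-0.4,0,0,0],[0,0,-0.4,0,0,0]]], fingers=1)

```text
time_s: 18.3
tcp_pos: [0.5377, 0.1726, 0.4191]
orientation: [-0.127, 3.128, 0.002]
force: [-0.7, 0.3, 0.4]
gripper_width: 1.004
grasp_force: 0.0
```

```bash
sed -i 's/^q=travel()/q=.2114/' m.py; python3 m.py 34
```

```text
q 0.2114 [0.53767403 0.17255994 0.41908774] 18.3
34 [-0.024, -0.026, -0.025, -0.029, -0.031, -0.03, -0.03, -0.032, -0.032, -0.032, -0.032, -0.032, -0.034, -0.034, -0.032, -0.035, -0.035, -0.03, -0.032, -0.032, -0.032, -0.032, -0.031, -0.031, -0.029, -0.027, -0.025, -0.029, -0.026, -0.028, -0.026, -0.024, -0.023, -0.025] perp 2.6015718789227678
now 20.0 th 0.003921509344494771 om -0.007207109280054296 bias -0.029522922500330683 amp 0.004395174752899914 rms 0.0012929807762999893 q 0.21133738319454376
```

```bash
python3 -c "
from workcell import *
print(close_job())"
```

```text
the job is handed in; nothing more can be done
None
```

I stood the pin in the blue holder, rolled the trolley to about 0.211 m, let go of the handle, and handed the job in at 20 s. The insert now hangs within about 1 mm of the pocket centre, with about 0.004 rad of swing left.

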